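Restock the signal lamp spares caddy

TASK

Put the signal lamp's spares back in the grey caddy: the large lens in the large round pocket, the small lens in the small round pocket and the long battery with the two brass studs in the oblong pocket, each upright, resting flat on its pocket's floor and let go. Set them down without dropping them. Leave the empty lens ring, the short battery without studs, the wind dial and the bookend where they stand.

Things in the scene. Friction and masses are not known exactly. Their poses are not given: they have to be found in the camera images.
- big_lens_c (a point): Large signal lamp lens: an upright chrome cylinder 60 mm in diameter and 28 mm high, topped by a shallow pale glass dome (36 mm high in all). About 160 g. The point is on its axis, 18 mm above its foot; z up. Grip it high, with the fingertips at least 9 mm above its foot, so that they stay above the block when it stands in its pocket.
- small_lens_c (a point): Small signal lamp lens: the same make, chrome cylinder 42 mm in diameter and 28 mm high with a glass dome (36 mm in all). About 90 g. The point is on its axis, 18 mm above its foot; z up. Grip it high, with the fingertips at least 9 mm above its foot, so that they stay above the block when it stands in its pocket.
- battery_c (a point): Lamp battery: a black block 74 (its x) x 36 (its y) x 32 mm high, with two brass studs (12 mm across, 4 mm high) on top, 48 mm apart along x. About 220 g; either way round is right. The point is at its centre, 16 mm above its foot; z up. Grip it high, with the fingertips at least 9 mm above its foot, so that they stay above the block when it stands in its pocket.
- big_pocket: Fixed grey block, 92 (x) x 100 (y) x 16 mm high, one of three in random order, 96 mm apart along their common x, in a low grey caddy (300 x 112 mm, rim 14 mm high). Origin: centre of its underside, 4 mm above the counter; z up. Centred in its top is a pocket 8 mm deep, dark floor 12 mm above the counter: round, 74 mm in diameter, for the large lens.
- small_pocket: Fixed grey block, 92 (x) x 100 (y) x 16 mm high, one of three in random order, 96 mm apart along their common x, in a low grey caddy (300 x 112 mm, rim 14 mm high). Origin: centre of its underside, 4 mm above the counter; z up. Centred in its top is a pocket 8 mm deep, dark floor 12 mm above the counter: round, 56 mm in diameter, for the small lens.
- battery_pocket: Fixed grey block, 92 (x) x 100 (y) x 16 mm high, one of three in random order, 96 mm apart along their common x, in a low grey caddy (300 x 112 mm, rim 14 mm high). Origin: centre of its underside, 4 mm above the counter; z up. Centred in its top is a pocket 8 mm deep, dark floor 12 mm above the counter: oblong, 50 mm along x and 88 mm along y, for the battery (battery's length along the block's y).
- bare_ring_c (a point): Look-alike to leave alone: an empty chrome lens ring without glass, 60 mm outside, 48 mm inside, 28 mm high; loose, stands on the counter. The point is at its centre, 14 mm up.
- short_pack_c (a point): Look-alike to leave alone: a shorter black battery without studs, 46 x 36 x 32 mm high; loose, stands on the counter. The point is at its centre, 16 mm up.
- wind_dial: Bystander: a loose cream wind-dial indicator, 90 x 100 mm base with a round face, 45 mm high, farther out than the work. Origin: centre of its underside.
- bookend: Bystander: a loose black cast iron bookend, foot 90 (x) x 100 (y) mm, upright plate 100 mm high at its far (+x) edge. Origin: centre of its foot's underside.
There are look-alikes about, which are no part of the job. What is shaped like the small_pocket but green, purple or red is not meant.

How it is judged:
By the outcome, as a careful person would: the job done as asked, in the order asked, and still so for the second after the job is handed in, with the robot touching nothing.
It also fails if it takes over 83 s, if anything falls off the work surface, if the arm or the gripper's body presses on something with over 40 N, if the wrist force passes 120 N, or if a joint passes its speed limit or range.

ROBOT

A 6-joint arm with a two-finger parallel gripper is mounted at the origin on the work surface. World frame = base frame: x ahead of the robot, y to its left, z up, the work surface at z = 0. Lengths are in m, angles in rad, forces in N, time in s.
With the tool pointing down it reaches from about 0.375 to 0.975 m from the base axis. Payload 3.8 kg.
Tool frame: the origin (TCP) lies at the very end of the fingers, on their centre line; the grasp point (between the pads) lies 19 mm behind it; z points along the fingers, y is the line along which they close (so a half turn about z gives the same grasp; the last joint's range is limited). The gripper opens to 85 mm and grips with 20 to 120 N. Pads are 22 mm wide; open, the fingers measure 114 mm over their backs; the gripper's body (76 mm by 85 mm) begins 54 mm behind the grasp point. The pads swing forward as they close: fully open they stand 13 mm farther back than shut.
Start: joints at [1.083, 0.264, 1.604, -0, 1.274, -0.037], TCP at [0.294, 0.608, 0.231] pointing down, gripper open.
Joint ranges: [-2.63, 2.63], [-0.94, 2.18], [0.31, 2.57], [-1.31, 4.45], [0, 2.66], [-2.55, 2.55]. Speed limits (rad/s): [2.57, 2.57, 3.14, 3.14, 3.14, 3.14].

INTERFACE

Orientations are given as a rotation vector (axis times angle).
In Python, from workcell import read_state, read_camera, calibration, finish_job gives the robot as it stands.
- The arm moves only by the tool step_arm, never from a script. Its argument "commands" is a list of rows, each an object of numbers: "fingers": the gripper's target within -1 to 1 (shut at 1, half-way at 0, fully open at -1); "dx", "dy", "dz": the shift along the tool's x, y, z in m; "roll": the turn about the tool's z in degrees. In form: [{"fingers": .., "dx": .., "dy": .., "dz": .., "roll": ..}, ...]. A call has 1 to 8 rows; each row is the pose to reach, as a shift and turn from the pose commanded when the call began, along the tool's axes at that moment; what a row does not reach only later rows make up. A row lasts 1/8 s, in which the tool goes at most 62.5 mm and 10.7 degrees, less where a joint would pass 70% of its speed; a pose out of reach is approached as far as the arm can. A call with a gripper value outside its range is refused whole. The fingers move at their own pace and stop on an object; "squeeze" is the grip in N (left out, the last holds). Time passes only in rows, so rows that repeat a pose let the fingers close. It gives the time, the measured TCP pose, the force, the opening and the grip force at its end, in the units of the state.
- read_state(): the state, without advancing time (a new reading comes with each control period).
- read_camera(name): name is "side" or "top" or "wrist"; returns (picture, depth): 480x640x3 uint8, blue, green, red; 480x640 float32, m along the optical axis (not along the pixel's ray), 0 where there is no reading.
- calibration(name): a dict with "intrinsics" (3x3 intrinsics, pixels), "world_to_cam" (4x4, takes a point from world to camera coordinates). Camera axes: x right, y up, looking along -z (the intrinsics and any distortion apply to the point x, -y, -z); pixel columns grow to the right and rows downward; lengths in m; the calibration is good to about 2 mm. The wrist camera is an equidistant fisheye: a pixel r from the principal point sees the ray r / f radians off the axis. A picture is of the moment at which its call begins: read the wrist's pose just before it. calibration takes no time and is no camera call; for the wrist camera it gives the pose at the moment of the call.
- finish_job(): hands the job in; it is judged then, once.
The state is a dict: "time": time; "q": joint angles; "joint_vel": joint speeds; "joint_torque": joint torques, N m; "tool_pos": TCP position; "tcp_rot": TCP orientation; "wrist_force": force on the tool from outside, world axes, zero at the start; "torque": the same for the moment, N m; "width": opening from 0.0 (shut) to 1.0 (fully open); "grip_force": force on a finger pad.
Only numpy, scipy, OpenCV 4.12 (cv2) and the standard library are available. Lean on these libraries where they do the work, as an engineer would, in place of code of your own. Each camera call takes 0.05 s, during which the arm holds its last target. There are 200 camera calls.

## Working session

There is one attempt and no reset: what is moved stays moved. The work goes in short steps, Python scripts to look and compute and a tool call to move; the robot and the scene stay as the last step left them, time stands still between calls to the robot, and variables do not carry over. Pictures are saved under pics/ and viewed, at most 14 in all, crops included, and the job is handed in when it is done.

Besides the shell and the picture viewer there is one more tool, called after "Request:" as a command line: name --argument value ..., lists and objects as JSON in quotes. step_arm: Moves the arm, as the interface text tells. Its arguments: {"type":"object","properties":{"commands":{"type":"array","items":{"type":"object","properties":{"fingers":{"type":"number"},"dx":{"type":"number"},"dy":{"type":"number"},"dz":{"type":"number"},"roll":{"type":"number"}}}},"squeeze":{"type":"number"}},"required":["commands"]}

```bash
mkdir -p pics; ls; python3 - <<'E'
from workcell import *
import cv2,numpy as np
s=read_state();print({k:np.round(v,3) for k,v in s.items()})
for n in("top","side"):
    c=calibration(n);print(n,c)
    p,d=read_camera(n);cv2.imwrite(f"pics/{n}0.png",p);np.savez(f"{n}0.npz",p=p,d=d)
E
```

```text
pics
{'time': np.float64(0.0), 'q': array([ 1.083,  0.265,  1.605,  0.   ,  1.274, -0.037]), 'joint_vel': array([-0.001,  0.001, -0.001, -0.   , -0.001, -0.001]), 'joint_torque': array([ 1.0000e-03, -5.1510e+01, -3.6732e+01, -0.0000e+00,  1.3000e-02,
       -0.0000e+00]), 'tool_pos': array([0.294, 0.607, 0.23 ]), 'tcp_rot': array([-7.020e-01, -3.062e+00,  3.000e-03]), 'wrist_force': array([-0.375, -0.119,  0.704]), 'torque': array([ 0.018,  0.004, -0.057]), 'grip_force': np.float64(0.0), 'width': np.float64(1.0)}
top {'intrinsics': array([[523.83003812,   0.        , 318.27554605],
       [  0.        , 523.83003812, 235.98849729],
       [  0.        ,   0.        ,   1.        ]]), 'world_to_cam': array([[ 0.05721776, -0.99835935,  0.00217523, -0.03414068],
       [ 0.97640863,  0.05641386,  0.20843142, -0.51874007],
       [-0.20821217, -0.00980207,  0.97803457, -1.31985968],
       [ 0.        ,  0.        ,  0.        ,  1.        ]])}
side {'intrinsics': array([[517.77259309,   0.        , 319.70108921],
       [  0.        , 517.77259309, 239.64307979],
       [  0.        ,   0.        ,   1.        ]]), 'world_to_cam': array([[-0.74444029, -0.66748327, -0.01657532,  0.38318369],
       [ 0.31933168, -0.37773095,  0.86910679, -0.22892345],
       [-0.58637525,  0.64170508,  0.49434669, -0.93289544],
       [ 0.        ,  0.        ,  0.        ,  1.        ]])}
```

View pics/top0.png

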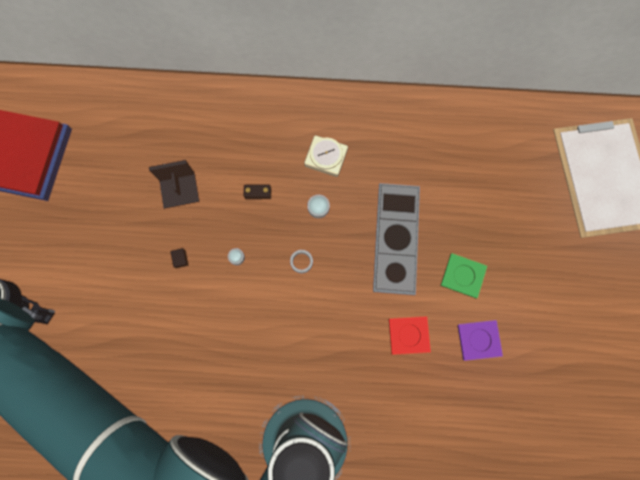

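View pics/side0.png

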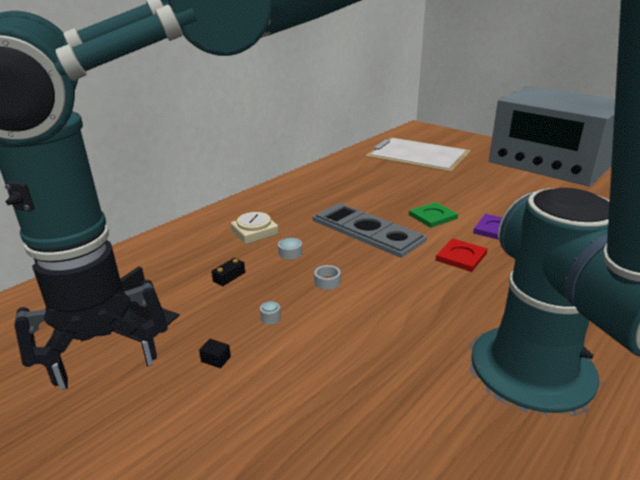

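The top view shows the big lens at (318,206), the small lens at (236,256), the studded battery at (257,191) and the short pack at (179,258). The empty ring is at (301,261), the bookend at (178,185) and the dial at (327,154). The caddy pockets are the battery one at (399,203), the large one at (397,237) and the small one at (395,273). The side view agrees with this, and nothing is hidden.

```bash
cat > h.py <<'E'
import numpy as np,cv2
from workcell import *
from scipy.spatial.transform import Rotation as R
def ray(cal,uv,fish=False):
    K,T=cal["intrinsics"],cal["world_to_cam"]
    x=(np.atleast_2d(uv)-K[:2,2])/K[[0,1],[0,1]]
    if fish:
        r=np.linalg.norm(x,axis=1,keepdims=True)+1e-12
        v=np.c_[x/r*np.sin(r),np.cos(r)]
    else: v=np.c_[x,np.ones(len(x))]
    v=v*[1,-1,-1]
    return -T[:3,:3].T@T[:3,3], v@T[:3,:3]
def onplane(cal,uv,z,fish=False):
    o,v=ray(cal,uv,fish); return (o+v*((z-o[2])/v[:,2])[:,None])
def proj(cal,P,fish=False):
    K,T=cal["intrinsics"],cal["world_to_cam"]
    c=(np.atleast_2d(P)@T[:3,:3].T+T[:3,3])*[1,-1,-1]
    if fish:
        r=np.linalg.norm(c[:,:2],axis=1,keepdims=True); x=c[:,:2]/r*np.arctan2(r,c[:,2:3])
    else: x=c[:,:2]/c[:,2:3]
    return x*K[[0,1],[0,1]]+K[:2,2]
def blobs(m,cal,z,fish=False,amin=30):
    out=[]
    for c in cv2.findContours(m.astype(np.uint8),cv2.RETR_LIST,cv2.CHAIN_APPROX_NONE)[0]:
        if cv2.contourArea(c)<amin: continue
        W=onplane(cal,c[:,0].astype(float),z,fish)
        (x,y),(w,h),a=cv2.minAreaRect((W[:,:2]*1000).astype(np.float32))
        if w<h: w,h,a=h,w,a+90
        out.append((c[:,0].mean(0).round(0),round(x,1),round(y,1),round(w,1),round(h,1),round((a+90)%180-90,1)))
    return out
E
python3 - <<'E'
from h import *
z=np.load("top0.npz");p=z["p"];cal=calibration("top")
hsv=cv2.cvtColor(p,cv2.COLOR_BGR2HSV);g=p.max(2)
dark=(g<60)
print("dark z=.012/.032")
roi=lambda m,x0,x1,y0,y1:(m&(np.add.outer(np.zeros(480),np.arange(640))>=x0)&(np.add.outer(np.zeros(480),np.arange(640))<=x1)&(np.add.outer(np.arange(480),np.zeros(640))>=y0)&(np.add.outer(np.arange(480),np.zeros(640))<=y1))
for b in blobs(roi(dark,370,425,180,300),cal,.020):print("pock",b)
for b in blobs(roi(hsv[...,1]<60,365,425,180,300),cal,.020,amin=200):print("caddy",b)
for b in blobs(roi(dark,150,290,150,280),cal,.032):print("bat",b)
for b in blobs(roi(hsv[...,1]<70,215,345,180,280),cal,.028):print("lens",b)
print(calibration("wrist"))
for n in [(318,206),(236,256),(301,261),(257,191)]: print(p[n[1],n[0]],hsv[n[1],n[0]],end=' ')
print(z["d"][206,318])
E
```

```text
dark z=.012/.032
pock (array([395., 272.]), 441.5, -212.8, 43.1, 42.5, 1.7)
pock (array([397., 237.]), 536.7, -214.5, 62.3, 60.5, -86.7)
pock (array([397., 203.]), 632.1, -217.1, 78.0, 39.0, 88.6)
caddy (array([395., 272.]), 440.9, -213.5, 50.1, 49.8, 47.3)
caddy (array([397., 237.]), 536.8, -214.3, 66.5, 64.6, 46.9)
caddy (array([398., 203.]), 632.7, -217.1, 84.9, 46.3, 89.1)
caddy (array([396., 239.]), 535.1, -214.3, 299.0, 112.5, -1.1)
bat (array([181., 260.]), 443.6, 359.6, 40.8, 32.2, 17.3)
bat (array([174., 176.]), 679.3, 401.2, 103.3, 78.3, 55.5)
lens (array([301., 261.]), 455.3, 37.8, 45.5, 45.1, 48.3)
lens (array([301., 261.]), 455.4, 37.9, 59.0, 58.4, 3.3)
lens (array([235., 256.]), 458.6, 212.2, 43.5, 39.8, 5.0)
lens (array([318., 206.]), 608.6, 1.5, 61.7, 59.7, 3.3)
{'intrinsics': array([[371.64829954,   0.        , 328.0108402 ],
       [  0.        , 371.64829954, 233.70221467],
       [  0.        ,   0.        ,   1.        ]]), 'world_to_cam': array([[ 0.43609703,  0.89989873, -0.00128675, -0.67359072],
       [-0.8664712 ,  0.41951085, -0.27062577,  0.03515526],
       [-0.24299598,  0.11913403,  0.96268377, -0.37823867],
       [ 0.        ,  0.        ,  0.        ,  1.        ]])}
[214 215 193] [ 89  26 215] [212 213 192] [ 89  25 213] [ 73 108 163] [ 12 141 163] [42 47 61] [ 8 79 61] 1.4120936
```

Request:
step_arm --commands '[{"fingers":-1,"dx":-0.068,"dy":-0.051,"dz":0.0,"roll":-4},{"fingers":-1,"dx":-0.137,"dy":-0.102,"dz":0.0,"roll":-8},{"fingers":-1,"dx":-0.205,"dy":-0.153,"dz":0.0,"roll":-12},{"fingers":-1,"dx":-0.274,"dy":-0.204,"dz":0.0,"roll":-16},{"fingers":-1,"dx":-0.342,"dy":-0.255,"dz":0.02,"roll":-20},{"fingers":-1,"dx":-0.41,"dy":-0.306,"dz":0.03,"roll":-24},{"fingers":-1,"dx":-0.479,"dy":-0.357,"dz":0.04,"roll":-25.8},{"fingers":-1,"dx":-0.547,"dy":-0.408,"dz":0.06,"roll":-25.8}]'

```text
time: 1.1
tool_pos: [0.5243, 0.1637, 0.1999]
tcp_rot: [0.0, 3.141, 0.0]
wrist_force: [1.0, -0.1, -0.6]
width: 1.0
grip_force: 0.0
```

Request:
step_arm --commands '[{"fingers":-1,"dx":-0.084,"dy":-0.162,"dz":0.03,"roll":0},{"fingers":-1,"dx":-0.084,"dy":-0.162,"dz":0.03,"roll":0},{"fingers":-1,"dx":-0.084,"dy":-0.162,"dz":0.03,"roll":0},{"fingers":-1,"dx":-0.084,"dy":-0.162,"dz":0.03,"roll":0},{"fingers":-1,"dx":-0.084,"dy":-0.162,"dz":0.03,"roll":0},{"fingers":-1,"dx":-0.084,"dy":-0.162,"dz":0.03,"roll":0}]'

```text
time: 1.85
tool_pos: [0.6071, 0.0049, 0.1703]
tcp_rot: [0.001, -3.141, -0.001]
wrist_force: [0.7, 0.7, -0.1]
width: 1.0
grip_force: 0.0
```

```bash
python3 - <<'E'
from h import *
s=read_state();print(np.round(s["tool_pos"],4),np.round(s["tcp_rot"],3),s["time"])
cal=calibration("wrist");p,d=read_camera("wrist");cv2.imwrite("pics/w1.png",p);np.savez("w1.npz",p=p,d=d,**cal)
for n,P in dict(big=[.6086,.0015,.028],small=[.4586,.2122,.028],ring=[.4554,.0378,.028],tcp=s["tool_pos"]).items():print(n,proj(cal,P,True).round(0))
z=np.load("top0.npz");ct=calibration("top");pt=z["p"].copy()
m=np.zeros((480,640),bool);m[178:206,238:278]=(pt.max(2)<95)[178:206,238:278]
for b in blobs(m,ct,.032):print(b)
E
```

```text
[0.6071 0.0049 0.1703] [ 1.000e-03 -3.141e+00 -1.000e-03] 1.85
big [[324. 221.]]
small [[566.  57.]]
ring [[372.  27.]]
tcp [[329. 298.]]
(array([265., 189.]), 645.4, 148.0, 17.9, 17.5, 47.7)
(array([248., 190.]), 642.6, 195.5, 16.4, 15.5, 48.0)
(array([257., 192.]), 638.5, 169.3, 71.4, 36.8, -86.7)
```

View pics/w1.png

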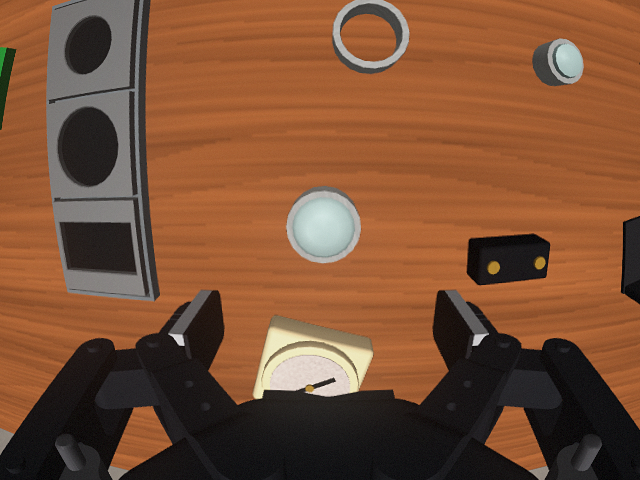

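The wrist picture shows the big lens at (323,226) and the battery at (509,259), with its studs at (494,267) and (540,263). The battery pocket is at (98,247), the large one at (88,146) and the small one at (88,45). The dial is close by at (310,370). I'll measure all of these from here.

```bash
cat >> h.py <<'E'
def box(m,x0,y0,x1,y1):
    o=np.zeros_like(m);o[y0:y1,x0:x1]=m[y0:y1,x0:x1];return o
E
python3 - <<'E'
from h import *
z=np.load("w1.npz");p=z["p"];cal=dict(intrinsics=z["intrinsics"],world_to_cam=z["world_to_cam"])
h=cv2.cvtColor(p,cv2.COLOR_BGR2HSV);lo=h[...,1]<90
print("big",blobs(box(lo,275,175,375,275),cal,.028,True,300))
print("ring",blobs(box(lo,325,0,420,82),cal,.028,True,300))
br=(h[...,1]>120)&(h[...,0]>15)&(h[...,0]<32)
print("studs",blobs(box(br,465,230,560,290),cal,.036,True,20))
dk=p.max(2)<70
print("pock",blobs(box(dk,56,0,140,290),cal,.012,True,400))
print("pock20",blobs(box(dk,56,0,140,290),cal,.020,True,400))
E
```

```text
big [(array([323., 225.]), 611.7, 0.5, 62.3, 59.0, 0.0)]
ring [(array([369.,  37.]), 463.8, 35.4, 42.4, 41.2, 30.4), (array([369.,  35.]), 462.4, 36.9, 60.4, 58.8, 2.8)]
studs [(array([493., 267.]), 646.5, 145.5, 13.3, 11.6, 50.4), (array([539., 262.]), 643.1, 193.4, 14.1, 11.7, 52.8)]
pock [(array([ 99., 246.]), 637.0, -223.8, 89.8, 50.9, 88.9), (array([ 88., 146.]), 539.0, -221.6, 74.9, 73.9, -5.2), (array([88., 45.]), 440.9, -219.5, 56.3, 56.0, -58.1), (array([115.,  66.]), 448.4, -210.9, 94.1, 83.8, 89.0)]
pock20 [(array([ 99., 246.]), 634.4, -217.7, 87.4, 49.6, 88.9), (array([ 88., 146.]), 539.0, -215.6, 72.9, 72.0, -5.2), (array([88., 45.]), 443.5, -213.6, 54.8, 54.5, -58.1), (array([115.,  66.]), 450.8, -205.2, 91.6, 81.6, 89.0)]
```

Request:
step_arm --commands '[{"fingers":-1,"dx":-0.004,"dy":-0.003,"dz":0.05,"roll":0},{"fingers":-1,"dx":-0.004,"dy":-0.003,"dz":0.1,"roll":0},{"fingers":-1,"dx":-0.004,"dy":-0.003,"dz":0.1,"roll":0},{"fingers":-1,"dx":-0.004,"dy":-0.003,"dz":0.1,"roll":0}]'

```text
time: 2.4
tool_pos: [0.6126, 0.0014, 0.072]
tcp_rot: [-0.001, 3.14, -0.0]
wrist_force: [1.3, -0.9, 0.2]
width: 1.0
grip_force: 0.0
```

```bash
python3 - <<'E'
from h import *
s=read_state();print(np.round(s["tool_pos"],4),np.round(s["tcp_rot"],3))
cal=calibration("wrist");p,d=read_camera("wrist");cv2.imwrite("pics/w2.png",p)
h=cv2.cvtColor(p,cv2.COLOR_BGR2HSV);lo=h[...,1]<90
t=proj(cal,[.611,.001,.028],True)[0].astype(int);print(t)
print("big",blobs(box(lo,max(t[0]-85,0),max(t[1]-95,0),t[0]+85,t[1]+60),cal,.028,True,300))
E
```

```text
[0.6126 0.0014 0.072 ] [-1.00e-03  3.14e+00 -0.00e+00]
[328 259]
big [(array([327., 258.]), 612.0, -0.3, 63.1, 59.2, 26.7)]
```

View pics/w2.png

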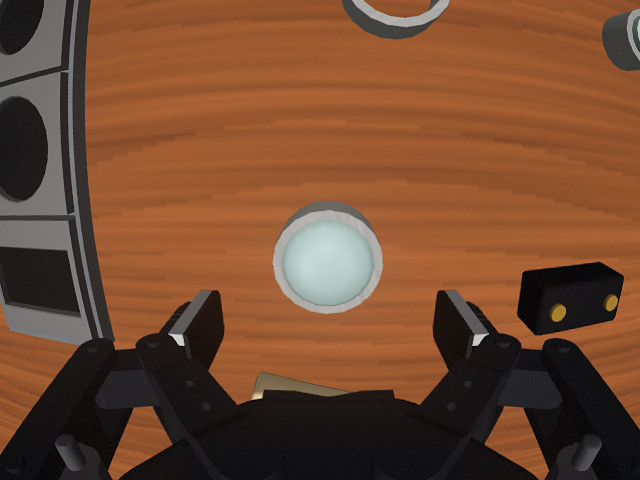

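The lens rim is at (328,261), centred between the fingers. I'll lower and grip it.

Request:
step_arm --commands '[{"fingers":-1,"dx":0,"dy":-0.001,"dz":0.03,"roll":0},{"fingers":-1,"dx":0,"dy":-0.001,"dz":0.061,"roll":0},{"fingers":-1,"dx":0,"dy":-0.001,"dz":0.061,"roll":0},{"fingers":0.2,"dx":0,"dy":-0.001,"dz":0.061,"roll":0},{"fingers":0.8,"dx":0,"dy":-0.001,"dz":0.061,"roll":0},{"fingers":0.8,"dx":0,"dy":-0.001,"dz":0.061,"roll":0},{"fingers":0.8,"dx":0,"dy":-0.001,"dz":0.061,"roll":0},{"fingers":0.8,"dx":0,"dy":-0.001,"dz":0.061,"roll":0}]' --squeeze 40

```text
time: 3.45
tool_pos: [0.6142, -0.0003, 0.0124]
tcp_rot: [0.001, 3.137, 0.0]
wrist_force: [-1.6, -0.2, 5.5]
width: 0.667
grip_force: 42.6
```

Request:
step_arm --commands '[{"fingers":0.8,"dx":0,"dy":0,"dz":-0.02,"roll":0},{"fingers":0.8,"dx":0,"dy":0,"dz":-0.06,"roll":0},{"fingers":0.8,"dx":0.01,"dy":-0.03,"dz":-0.08,"roll":0},{"fingers":0.8,"dx":0.03,"dy":-0.08,"dz":-0.08,"roll":0},{"fingers":0.8,"dx":0.05,"dy":-0.14,"dz":-0.08,"roll":0},{"fingers":0.8,"dx":0.07,"dy":-0.19,"dz":-0.08,"roll":0},{"fingers":0.8,"dx":0.076,"dy":-0.214,"dz":-0.08,"roll":0},{"fingers":0.8,"dx":0.076,"dy":-0.214,"dz":-0.08,"roll":0}]'

```text
time: 4.45
tool_pos: [0.5353, -0.2164, 0.0907]
tcp_rot: [0.006, 3.14, -0.001]
wrist_force: [-0.3, 0.3, -2.7]
width: 0.671
grip_force: 43.6
```

Request:
step_arm --commands '[{"fingers":0.8,"dx":0,"dy":0,"dz":0.01,"roll":0},{"fingers":0.8,"dx":0,"dy":0,"dz":0.01,"roll":0}]'

```text
time: 4.7
tool_pos: [0.5348, -0.2128, 0.0781]
tcp_rot: [0.001, -3.139, -0.002]
wrist_force: [-0.3, 0.4, -2.4]
width: 0.67
grip_force: 43.6
```

```bash
python3 - <<'E'
from h import *
s=read_state();print(np.round(s["tool_pos"],4),np.round(s["tcp_rot"],3),s["grip_force"])
cal=calibration("wrist");p,d=read_camera("wrist");cv2.imwrite("pics/w3.png",p);np.savez("w3.npz",p=p,d=d,**cal)
dk=p.max(2)<70
print("pock20",blobs(box(dk,0,0,640,300),cal,.020,True,400))
E
```

```text
[ 0.5348 -0.2128  0.0781] [ 1.000e-03 -3.139e+00 -2.000e-03] 43.636425733566284
pock20 [(array([316., 227.]), 520.9, -219.8, 72.6, 36.7, -79.6), (array([114., 134.]), 462.0, -342.8, 88.4, 9.1, -17.0), (array([326.,  90.]), 443.1, -214.7, 54.9, 54.9, 45.8)]
```

View pics/w3.png

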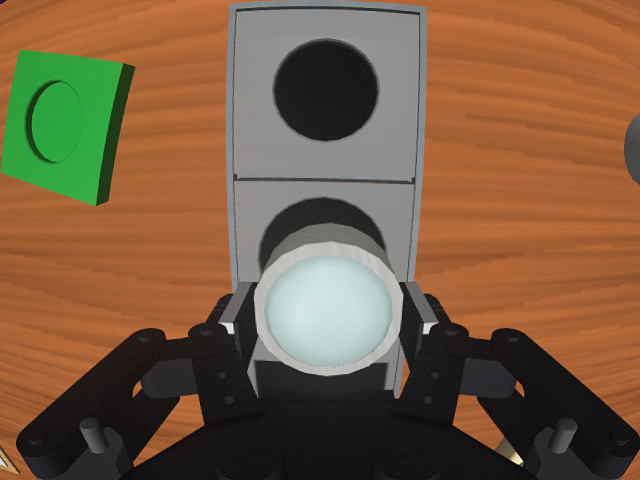

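The lens is held level over the large pocket, with the pocket's edge visible behind it at (322,200). I'll shift about 4 mm and lower gently.

Request:
step_arm --commands '[{"fingers":0.8,"dx":-0.004,"dy":-0.003,"dz":0.0,"roll":0},{"fingers":0.8,"dx":-0.004,"dy":-0.003,"dz":0.02,"roll":0},{"fingers":0.8,"dx":-0.004,"dy":-0.003,"dz":0.035,"roll":0},{"fingers":0.8,"dx":-0.004,"dy":-0.003,"dz":0.045,"roll":0},{"fingers":0.8,"dx":-0.004,"dy":-0.003,"dz":0.047,"roll":0},{"fingers":0.8,"dx":-0.004,"dy":-0.003,"dz":0.047,"roll":0}]'

```text
time: 5.5
tool_pos: [0.5395, -0.2174, 0.032]
tcp_rot: [-0.001, -3.141, -0.0]
wrist_force: [-0.2, 0.2, -2.6]
width: 0.669
grip_force: 43.7
```

Request:
step_arm --commands '[{"fingers":0.8,"dx":0,"dy":0.001,"dz":0.002,"roll":0},{"fingers":0.8,"dx":0,"dy":0.001,"dz":0.004,"roll":0},{"fingers":0.8,"dx":0,"dy":0.001,"dz":0.005,"roll":0},{"fingers":0.8,"dx":0,"dy":0.001,"dz":0.006,"roll":0},{"fingers":0.8,"dx":0,"dy":0.001,"dz":0.006,"roll":0}]'

```text
time: 6.12
tool_pos: [0.5395, -0.2163, 0.0262]
tcp_rot: [-0.001, -3.141, -0.0]
wrist_force: [0.2, 0.0, -2.6]
width: 0.672
grip_force: 43.7
```

Request:
step_arm --commands '[{"fingers":0.8,"dx":0,"dy":0,"dz":0.0005,"roll":0},{"fingers":0.8,"dx":0,"dy":0,"dz":0.001,"roll":0},{"fingers":0.8,"dx":0,"dy":0,"dz":0.001,"roll":0}]'

```text
time: 6.5
tool_pos: [0.5395, -0.2163, 0.0252]
tcp_rot: [-0.001, -3.142, -0.0]
wrist_force: [-0.0, 0.6, -1.6]
width: 0.666
grip_force: 43.7
```

Request:
step_arm --commands '[{"fingers":0.8,"dx":0,"dy":0,"dz":0.0005,"roll":0},{"fingers":0.8,"dx":0,"dy":0,"dz":0.001,"roll":0},{"fingers":0.8,"dx":0,"dy":0,"dz":0.001,"roll":0}]'

```text
time: 6.88
tool_pos: [0.5395, -0.2164, 0.0245]
tcp_rot: [-0.001, -3.142, 0.0]
wrist_force: [-2.2, 0.3, 1.4]
width: 0.668
grip_force: 44.0
```

Contact at the expected height. I'll release, rise and head for the small lens.

Request:
step_arm --commands '[{"fingers":-0.5,"dx":0,"dy":0,"dz":0,"roll":0},{"fingers":-0.9,"dx":0,"dy":0,"dz":0,"roll":0},{"fingers":-0.9,"dx":0,"dy":0,"dz":0,"roll":0},{"fingers":-0.9,"dx":0,"dy":0,"dz":0,"roll":0},{"fingers":-0.9,"dx":0,"dy":0,"dz":-0.03,"roll":0},{"fingers":-0.9,"dx":0,"dy":0,"dz":-0.08,"roll":0},{"fingers":-0.9,"dx":0,"dy":0,"dz":-0.11,"roll":0},{"fingers":-0.9,"dx":0,"dy":0,"dz":-0.11,"roll":0}]'

```text
time: 7.88
tool_pos: [0.542, -0.2175, 0.1379]
tcp_rot: [0.001, 3.135, -0.005]
wrist_force: [0.3, -0.0, -0.6]
width: 0.946
grip_force: 0.0
```

```bash
python3 - <<'E'
from h import *
s=read_state();print(np.round(s["tool_pos"],4),np.round(s["tcp_rot"],3),s["width"])
cal=calibration("wrist");p,d=read_camera("wrist");cv2.imwrite("pics/w4.png",p);np.savez("w4.npz",p=p,d=d,**cal)
dk=p.max(2)<70
print("pock20",blobs(box(dk,200,0,440,300),cal,.020,True,400))
print(proj(cal,[.539,-.216,.048],True))
E
```

```text
[ 0.542  -0.2175  0.1379] [ 1.000e-03  3.135e+00 -5.000e-03] 0.9457862411736901
pock20 [(array([331., 206.]), 531.6, -216.4, 72.8, 58.2, 87.7), (array([333.,  88.]), 443.3, -214.6, 55.1, 55.0, 79.6)]
[[331.44453891 232.80182974]]
```

View pics/w4.png

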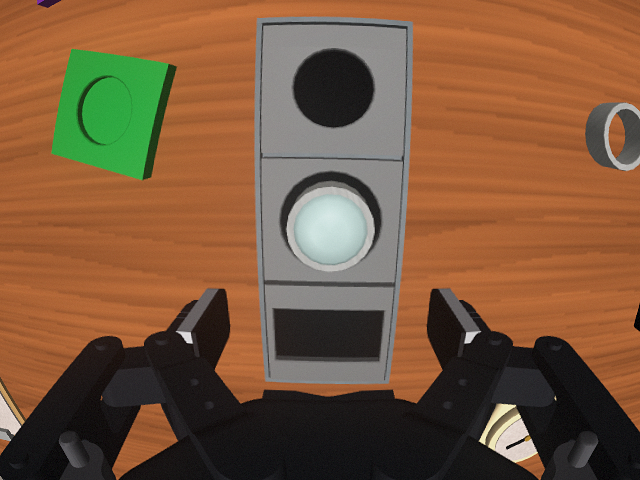

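The big lens stands in the large pocket with its rim at (331,227), and the small pocket is empty at (333,88). Next is the small lens.

Request:
step_arm --commands '[{"fingers":-0.9,"dx":0.01,"dy":0.05,"dz":0,"roll":0},{"fingers":-0.9,"dx":0.02,"dy":0.11,"dz":0,"roll":0},{"fingers":-0.9,"dx":0.03,"dy":0.17,"dz":0,"roll":0},{"fingers":-0.9,"dx":0.05,"dy":0.23,"dz":0,"roll":0},{"fingers":-0.9,"dx":0.06,"dy":0.29,"dz":0,"roll":0},{"fingers":-0.9,"dx":0.07,"dy":0.35,"dz":0,"roll":0},{"fingers":-0.9,"dx":0.08,"dy":0.4,"dz":0,"roll":0},{"fingers":-0.9,"dx":0.082,"dy":0.43,"dz":0,"roll":0}]'

```text
time: 8.93
tool_pos: [0.4553, 0.2154, 0.132]
tcp_rot: [0.003, -3.138, 0.002]
wrist_force: [0.2, -0.1, 0.0]
width: 0.95
grip_force: 0.0
```

Request:
step_arm --commands '[{"fingers":-0.9,"dx":0,"dy":0,"dz":0.04,"roll":0},{"fingers":-0.9,"dx":0,"dy":0,"dz":0.05,"roll":0},{"fingers":-0.9,"dx":0,"dy":0,"dz":0.05,"roll":0}]'

```text
time: 9.3
tool_pos: [0.456, 0.2127, 0.0822]
tcp_rot: [-0.001, -3.137, 0.003]
wrist_force: [0.4, 0.3, 0.4]
width: 0.953
grip_force: 0.0
```

```bash
cat > look.py <<'E'
import sys
from h import *
s=read_state();print(np.round(s["tool_pos"],4),np.round(s["tcp_rot"],3),s["time"])
cal=calibration("wrist");p,d=read_camera("wrist");cv2.imwrite(f"pics/{sys.argv[1]}.png",p);np.savez(sys.argv[1]+".npz",p=p,d=d,**cal)
h=cv2.cvtColor(p,cv2.COLOR_BGR2HSV);lo=h[...,1]<90
P=np.array(eval(sys.argv[2]));t=proj(cal,P,True)[0].astype(int);print(t)
print("lens",blobs(box(lo,max(t[0]-70,0),max(t[1]-80,0),t[0]+70,t[1]+60),cal,P[2],True,300))
E
python3 look.py w5 "[.4595,.212,.028]"
```

```text
[0.456  0.2127 0.0822] [-1.000e-03 -3.137e+00  3.000e-03] 9.3
[327 262]
lens [(array([328., 260.]), 458.7, 212.9, 46.6, 41.1, -18.3)]
```

View pics/w5.png

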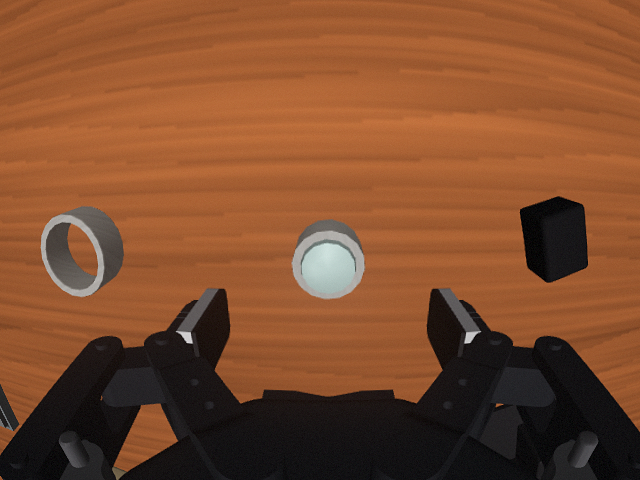

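The small lens rim is centred at (328,263). The ring at (80,250) and the short pack at (553,240) are well clear of the fingers.

Request:
step_arm --commands '[{"fingers":-0.9,"dx":-0.004,"dy":0,"dz":0.03,"roll":0},{"fingers":-0.9,"dx":-0.004,"dy":0,"dz":0.06,"roll":0},{"fingers":-0.6,"dx":-0.004,"dy":0,"dz":0.07,"roll":0},{"fingers":0,"dx":-0.004,"dy":0,"dz":0.07,"roll":0},{"fingers":0.8,"dx":-0.004,"dy":0,"dz":0.07,"roll":0},{"fingers":0.8,"dx":-0.004,"dy":0,"dz":0.07,"roll":0},{"fingers":0.8,"dx":-0.004,"dy":0,"dz":0.07,"roll":0},{"fingers":0.8,"dx":-0.004,"dy":0,"dz":0.07,"roll":0}]' --squeeze 40

```text
time: 10.35
tool_pos: [0.4632, 0.2142, 0.0157]
tcp_rot: [0.001, 3.139, 0.001]
wrist_force: [-0.4, -0.9, 6.5]
width: 0.459
grip_force: 40.8
```

Request:
step_arm --commands '[{"fingers":0.8,"dx":0,"dy":0,"dz":0,"roll":0},{"fingers":0.8,"dx":0,"dy":0,"dz":0,"roll":0}]'

```text
time: 10.6
tool_pos: [0.4632, 0.2142, 0.0157]
tcp_rot: [0.001, 3.139, 0.001]
wrist_force: [-0.7, -0.8, 4.9]
width: 0.455
grip_force: 40.8
```

Request:
step_arm --commands '[{"fingers":0.8,"dx":0,"dy":0,"dz":-0.03,"roll":0},{"fingers":0.8,"dx":0,"dy":-0.02,"dz":-0.08,"roll":0},{"fingers":0.8,"dx":0.01,"dy":-0.08,"dz":-0.08,"roll":0},{"fingers":0.8,"dx":0.01,"dy":-0.14,"dz":-0.08,"roll":0},{"fingers":0.8,"dx":0.01,"dy":-0.2,"dz":-0.08,"roll":0},{"fingers":0.8,"dx":0.019,"dy":-0.26,"dz":-0.08,"roll":0},{"fingers":0.8,"dx":0.019,"dy":-0.32,"dz":-0.08,"roll":0},{"fingers":0.8,"dx":0.019,"dy":-0.38,"dz":-0.08,"roll":0}]'

```text
time: 11.6
tool_pos: [0.4421, -0.168, 0.0944]
tcp_rot: [0.001, 3.141, 0.0]
wrist_force: [1.1, -0.1, -0.9]
width: 0.455
grip_force: 40.6
```

Request:
step_arm --commands '[{"fingers":0.8,"dx":0,"dy":-0.03,"dz":0,"roll":0},{"fingers":0.8,"dx":0,"dy":-0.048,"dz":0,"roll":0},{"fingers":0.8,"dx":0,"dy":-0.048,"dz":0,"roll":0},{"fingers":0.8,"dx":0,"dy":-0.048,"dz":0,"roll":0}]'

```text
time: 12.1
tool_pos: [0.4423, -0.213, 0.0939]
tcp_rot: [0.0, -3.141, -0.002]
wrist_force: [0.1, 0.1, -0.6]
width: 0.457
grip_force: 40.6
```

```bash
python3 look.py w6 "[.4425,-.214,.1]"
```

```text
[ 0.4423 -0.213   0.0939] [ 0.000e+00 -3.141e+00 -2.000e-03] 12.1
[327 304]
lens [(array([326., 294.]), 440.5, -214.3, 64.2, 62.5, -0.0)]
```

View pics/w6.png

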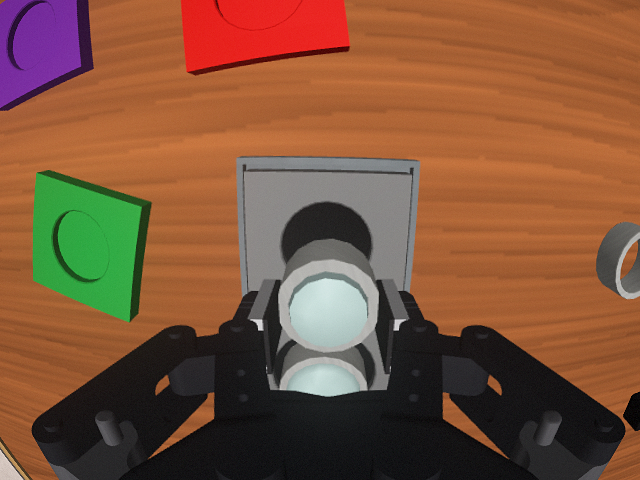

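The small lens hangs over the small pocket, centred on the block at column 327. I'll lower it.

Request:
step_arm --commands '[{"fingers":0.8,"dx":-0.002,"dy":-0.001,"dz":0.02,"roll":0},{"fingers":0.8,"dx":-0.002,"dy":-0.001,"dz":0.04,"roll":0},{"fingers":0.8,"dx":-0.002,"dy":-0.001,"dz":0.055,"roll":0},{"fingers":0.8,"dx":-0.002,"dy":-0.001,"dz":0.06,"roll":0},{"fingers":0.8,"dx":-0.002,"dy":-0.001,"dz":0.062,"roll":0},{"fingers":0.8,"dx":-0.002,"dy":-0.001,"dz":0.063,"roll":0},{"fingers":0.8,"dx":-0.002,"dy":-0.001,"dz":0.063,"roll":0}]'

```text
time: 13.02
tool_pos: [0.445, -0.2156, 0.0318]
tcp_rot: [0.001, 3.141, -0.001]
wrist_force: [0.8, 0.4, -0.6]
width: 0.455
grip_force: 40.6
```

Request:
step_arm --commands '[{"fingers":0.8,"dx":0,"dy":0.001,"dz":0.001,"roll":0},{"fingers":0.8,"dx":0,"dy":0.001,"dz":0.002,"roll":0},{"fingers":0.8,"dx":0,"dy":0.001,"dz":0.003,"roll":0},{"fingers":0.8,"dx":0,"dy":0.001,"dz":0.003,"roll":0}]'

```text
time: 13.52
tool_pos: [0.4444, -0.2143, 0.0281]
tcp_rot: [-0.001, -3.141, -0.0]
wrist_force: [-0.2, 0.5, -0.9]
width: 0.457
grip_force: 40.6
```

Request:
step_arm --commands '[{"fingers":0.8,"dx":0,"dy":0,"dz":0.0005,"roll":0},{"fingers":0.8,"dx":0,"dy":0,"dz":0.001,"roll":0},{"fingers":0.8,"dx":0,"dy":0,"dz":0.001,"roll":0}]'

```text
time: 13.9
tool_pos: [0.4446, -0.2144, 0.0278]
tcp_rot: [-0.001, -3.141, -0.0]
wrist_force: [-1.8, 1.0, 5.4]
width: 0.456
grip_force: 41.2
```

Contact again at the expected height, so I'll release and rise.

Request:
step_arm --commands '[{"fingers":-0.2,"dx":0,"dy":0,"dz":0,"roll":0},{"fingers":-0.5,"dx":0,"dy":0,"dz":0,"roll":0},{"fingers":-0.5,"dx":0,"dy":0,"dz":0,"roll":0},{"fingers":-0.5,"dx":0,"dy":0,"dz":0,"roll":0},{"fingers":-0.5,"dx":0,"dy":0,"dz":-0.03,"roll":0},{"fingers":-0.5,"dx":0,"dy":0,"dz":-0.08,"roll":0},{"fingers":-0.5,"dx":0,"dy":0,"dz":-0.12,"roll":0},{"fingers":-0.5,"dx":0,"dy":0,"dz":-0.12,"roll":0}]'

```text
time: 14.9
tool_pos: [0.4475, -0.2159, 0.1515]
tcp_rot: [0.001, 3.134, -0.006]
wrist_force: [0.2, -0.2, -0.1]
width: 0.751
grip_force: 0.0
```

```bash
python3 look.py w7 "[.4425,-.214,.04]"
```

```text
[ 0.4475 -0.2159  0.1515] [ 1.000e-03  3.134e+00 -6.000e-03] 14.9
[332 221]
lens [(array([331., 212.]), 438.2, -214.6, 101.7, 100.8, 88.9)]
```

View pics/w7.png

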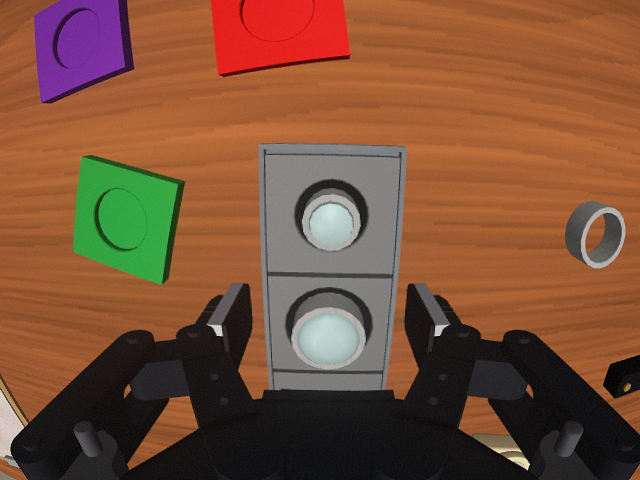

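Both lenses stand in their pockets, the small one at (331,222) and the large one at (330,335). Next is the battery, with a turn of 86°.

Request:
step_arm --commands '[{"fingers":-0.5,"dx":-0.02,"dy":0.05,"dz":0,"roll":10.7},{"fingers":-0.5,"dx":-0.05,"dy":0.1,"dz":0,"roll":21.4},{"fingers":-0.5,"dx":-0.075,"dy":0.15,"dz":0,"roll":32},{"fingers":-0.5,"dx":-0.1,"dy":0.2,"dz":0,"roll":42.7},{"fingers":-0.5,"dx":-0.125,"dy":0.25,"dz":0,"roll":53.4},{"fingers":-0.5,"dx":-0.15,"dy":0.3,"dz":0,"roll":64},{"fingers":-0.5,"dx":-0.175,"dy":0.35,"dz":0,"roll":74.7},{"fingers":-0.5,"dx":-0.192,"dy":0.385,"dz":0,"roll":85.4}]'

```text
time: 15.95
tool_pos: [0.6361, 0.1728, 0.1444]
tcp_rot: [-2.056, -2.372, 0.004]
wrist_force: [-0.4, -0.9, -0.3]
width: 0.746
grip_force: 0.0
```

Request:
step_arm --commands '[{"fingers":-0.5,"dx":0,"dy":0,"dz":0.03,"roll":0.6},{"fingers":-0.5,"dx":0,"dy":0,"dz":0.05,"roll":0.6},{"fingers":-0.5,"dx":0,"dy":0,"dz":0.05,"roll":0.6}]'

```text
time: 16.32
tool_pos: [0.6335, 0.1695, 0.0929]
tcp_rot: [-2.061, -2.365, 0.01]
wrist_force: [0.1, 0.7, 0.8]
width: 0.75
grip_force: 0.0
```

```bash
python3 look.py w8 "[.6445,.1705,.036]"; python3 - <<'E'
from h import *
z=np.load("w8.npz");p=z["p"];cal=dict(intrinsics=z["intrinsics"],world_to_cam=z["world_to_cam"])
h=cv2.cvtColor(p,cv2.COLOR_BGR2HSV)
br=(h[...,1]>120)&(h[...,0]>15)&(h[...,0]<32)
print("studs",blobs(box(br,180,100,460,420),cal,.036,True,20))
r=R.from_rotvec(read_state()["tcp_rot"]).as_matrix();print(r.round(3))
E
```

```text
[0.6335 0.1695 0.0929] [-2.061 -2.365  0.01 ] 16.325
[348 254]
lens [(array([345., 292.]), 646.5, 147.1, 14.1, 13.7, 56.6), (array([353., 214.]), 643.5, 194.5, 13.2, 13.0, -36.9), (array([346., 249.]), 644.7, 172.6, 70.8, 33.7, -85.9)]
studs [(array([345., 292.]), 646.5, 146.9, 12.6, 12.1, -39.1), (array([353., 213.]), 643.5, 194.7, 12.1, 11.9, -67.5)]
[[-0.136  0.991 -0.004]
 [ 0.991  0.136 -0.001]
 [-0.    -0.004 -1.   ]]
```

View pics/w8.png

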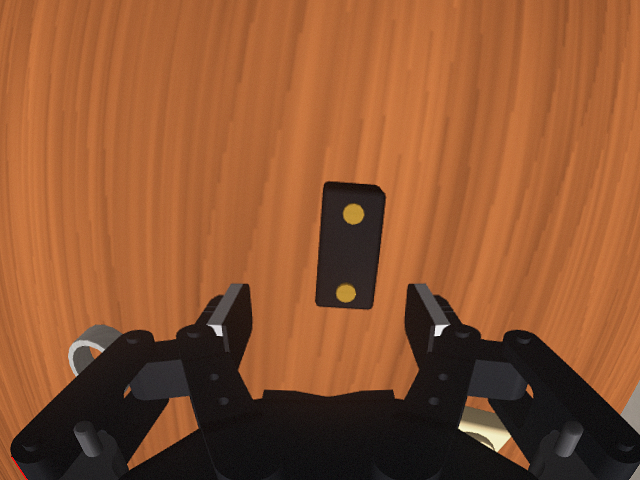

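The studs are at (353,214) and (345,292). The battery axis is at 93.6°, so I'll roll 4° more and shift 11.6 mm along the tool's y.

Request:
step_arm --commands '[{"fingers":-0.5,"dx":0,"dy":0.0116,"dz":0.02,"roll":4.2},{"fingers":-0.5,"dx":0,"dy":0.0116,"dz":0.02,"roll":4.2},{"fingers":-0.5,"dx":0,"dy":0.0116,"dz":0.02,"roll":4.2}]'

```text
time: 16.75
tool_pos: [0.6485, 0.1718, 0.0783]
tcp_rot: [2.149, 2.291, 0.001]
wrist_force: [0.2, -0.8, 0.3]
width: 0.751
grip_force: 0.0
```

```bash
python3 - <<'E'
from h import *
s=read_state();r=R.from_rotvec(s["tcp_rot"]).as_matrix();print(s["tool_pos"].round(4),np.degrees(np.arctan2(r[1,1],r[0,1])))
v=r.T@(np.array([.645,.1708,.013])-s["tool_pos"]);print(v.round(4))
E
```

```text
[0.6485 0.1718 0.0783] 3.6809094978812946
[-0.0008 -0.0036  0.0653]
```

Request:
step_arm --commands '[{"fingers":-0.5,"dx":0,"dy":-0.003,"dz":0.03,"roll":0},{"fingers":-0.5,"dx":0,"dy":-0.003,"dz":0.055,"roll":0},{"fingers":-0.5,"dx":0,"dy":-0.003,"dz":0.06,"roll":0},{"fingers":-0.5,"dx":0,"dy":-0.003,"dz":0.06,"roll":0}]'

```text
time: 17.25
tool_pos: [0.6456, 0.172, 0.0181]
tcp_rot: [2.149, 2.291, 0.001]
wrist_force: [0.5, 0.4, 0.2]
width: 0.747
grip_force: 0.0
```

Request:
step_arm --commands '[{"fingers":-0.2,"dx":0,"dy":0,"dz":0.005,"roll":0},{"fingers":0.2,"dx":0,"dy":0,"dz":0.005,"roll":0},{"fingers":0.8,"dx":0,"dy":0,"dz":0.005,"roll":0},{"fingers":0.8,"dx":0,"dy":0,"dz":0.005,"roll":0},{"fingers":0.8,"dx":0,"dy":0,"dz":0.005,"roll":0},{"fingers":0.8,"dx":0,"dy":0,"dz":0.005,"roll":0}]' --squeeze 50

```text
time: 18.0
tool_pos: [0.6457, 0.1721, 0.0132]
tcp_rot: [2.149, 2.291, 0.001]
wrist_force: [-2.6, -0.2, 5.7]
width: 0.408
grip_force: 52.3
```

Request:
step_arm --commands '[{"fingers":0.8,"dx":0,"dy":0,"dz":-0.03,"roll":0},{"fingers":0.8,"dx":0,"dy":0,"dz":-0.08,"roll":0},{"fingers":0.8,"dx":-0.06,"dy":-0.006,"dz":-0.08,"roll":0},{"fingers":0.8,"dx":-0.12,"dy":-0.012,"dz":-0.08,"roll":1},{"fingers":0.8,"dx":-0.18,"dy":-0.018,"dz":-0.08,"roll":2},{"fingers":0.8,"dx":-0.24,"dy":-0.024,"dz":-0.08,"roll":3},{"fingers":0.8,"dx":-0.3,"dy":-0.03,"dz":-0.08,"roll":4},{"fingers":0.8,"dx":-0.36,"dy":-0.035,"dz":-0.08,"roll":4.8}]'

```text
time: 19.0
tool_pos: [0.6321, -0.1911, 0.091]
tcp_rot: [-2.243, -2.197, 0.001]
wrist_force: [1.3, 0.1, -3.0]
width: 0.405
grip_force: 51.5
```

```bash
cat > go.py <<'E'
import sys
from h import *
s=read_state();r=R.from_rotvec(s["tcp_rot"]).as_matrix();print(s["tool_pos"].round(4),np.degrees(np.arctan2(r[1,1],r[0,1])).round(2))
print((r.T@(np.array(eval(sys.argv[1]))-s["tool_pos"])).round(4))
E
python3 go.py "[.634,-.217,.093]"
```

```text
[ 0.6321 -0.1911  0.091 ] -1.18
[-0.0258  0.0024 -0.0021]
```

Request:
step_arm --commands '[{"fingers":0.8,"dx":-0.026,"dy":0.002,"dz":0,"roll":0},{"fingers":0.8,"dx":-0.026,"dy":0.002,"dz":0,"roll":0},{"fingers":0.8,"dx":-0.026,"dy":0.002,"dz":0.01,"roll":0},{"fingers":0.8,"dx":-0.026,"dy":0.002,"dz":0.01,"roll":0},{"fingers":0.8,"dx":-0.026,"dy":0.002,"dz":0.01,"roll":0}]'

```text
time: 19.62
tool_pos: [0.6345, -0.214, 0.0817]
tcp_rot: [-2.241, -2.2, 0.001]
wrist_force: [0.5, -0.1, -2.8]
width: 0.408
grip_force: 51.4
```

```bash
python3 go.py "[.634,-.217,.0252]"; python3 look.py w9 "[.634,-.218,.036]" >/dev/null; python3 - <<'E'
from h import *
z=np.load("w9.npz");p=z["p"];cal=dict(intrinsics=z["intrinsics"],world_to_cam=z["world_to_cam"])
print(proj(cal,[[.634+a,-.218+b,.02] for a in(-.025,.025) for b in (-.044,.044)],True).round(0).tolist())
E
```

```text
[ 0.6345 -0.214   0.0817] -1.05
[-0.003  -0.0004  0.0565]
[[289.0, 324.0], [281.0, 184.0], [368.0, 323.0], [371.0, 182.0]]
```

View pics/w9.png

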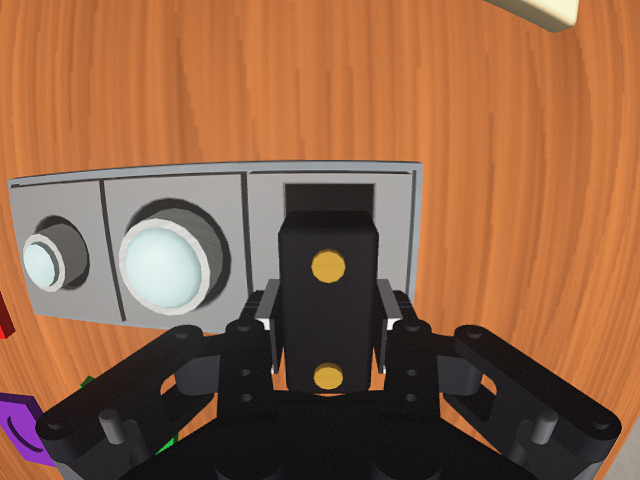

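The pocket's far edge is at row 184, columns 284 to 375, so the pocket is about 1 mm further in +x. I'll shift and lower.

Request:
step_arm --commands '[{"fingers":0.8,"dx":-0.003,"dy":0.001,"dz":0.02,"roll":0},{"fingers":0.8,"dx":-0.003,"dy":0.001,"dz":0.035,"roll":0},{"fingers":0.8,"dx":-0.003,"dy":0.001,"dz":0.045,"roll":0},{"fingers":0.8,"dx":-0.003,"dy":0.001,"dz":0.05,"roll":0},{"fingers":0.8,"dx":-0.003,"dy":0.001,"dz":0.053,"roll":0},{"fingers":0.8,"dx":-0.003,"dy":0.001,"dz":0.053,"roll":0}]'

```text
time: 20.42
tool_pos: [0.6358, -0.2187, 0.0293]
tcp_rot: [2.243, 2.199, 0.0]
wrist_force: [0.2, -0.6, -1.8]
width: 0.409
grip_force: 51.4
```

Request:
step_arm --commands '[{"fingers":0.8,"dx":0,"dy":0,"dz":0.001,"roll":0},{"fingers":0.8,"dx":0,"dy":0,"dz":0.001,"roll":0}]'

```text
time: 20.68
tool_pos: [0.6359, -0.2187, 0.0287]
tcp_rot: [2.243, 2.199, 0.0]
wrist_force: [-0.1, 0.7, -2.8]
width: 0.409
grip_force: 51.4
```

Request:
step_arm --commands '[{"fingers":0.8,"dx":0.0015,"dy":0,"dz":0.001,"roll":0},{"fingers":0.8,"dx":0.0015,"dy":0,"dz":0.002,"roll":0},{"fingers":0.8,"dx":0.0015,"dy":0,"dz":0.003,"roll":0},{"fingers":0.8,"dx":0.0015,"dy":0,"dz":0.003,"roll":0}]'

```text
time: 21.18
tool_pos: [0.6356, -0.217, 0.0252]
tcp_rot: [-2.244, -2.199, 0.0]
wrist_force: [0.4, 0.2, -3.0]
width: 0.412
grip_force: 51.4
```

Request:
step_arm --commands '[{"fingers":0.8,"dx":0,"dy":0,"dz":0.0005,"roll":0},{"fingers":0.8,"dx":0,"dy":0,"dz":0.0005,"roll":0}]'

```text
time: 21.42
tool_pos: [0.6357, -0.2171, 0.0252]
tcp_rot: [2.244, 2.199, 0.0]
wrist_force: [-2.2, 0.6, 1.1]
width: 0.413
grip_force: 51.9
```

Contact. I'll release part-way and rise.

Request:
step_arm --commands '[{"fingers":-0.1,"dx":0,"dy":0,"dz":0,"roll":0},{"fingers":-0.3,"dx":0,"dy":0,"dz":0,"roll":0},{"fingers":-0.3,"dx":0,"dy":0,"dz":0,"roll":0},{"fingers":-0.3,"dx":0,"dy":0,"dz":0,"roll":0},{"fingers":-0.3,"dx":0,"dy":0,"dz":-0.03,"roll":0},{"fingers":-0.3,"dx":0,"dy":0,"dz":-0.08,"roll":0},{"fingers":-0.3,"dx":0,"dy":0,"dz":-0.14,"roll":0},{"fingers":-0.3,"dx":0,"dy":0,"dz":-0.14,"roll":0}]'

```text
time: 22.42
tool_pos: [0.6402, -0.2188, 0.1727]
tcp_rot: [2.235, 2.19, 0.009]
wrist_force: [-0.0, 0.5, -0.4]
width: 0.65
grip_force: 0.0
```

```bash
python3 look.py w10 "[.634,-.218,.036]" | tail -1; python3 - <<'E'
from h import *
p,d=read_camera("top");c=p[160:320,140:440];cv2.imwrite("pics/t2.png",cv2.resize(c,None,fx=2.5,fy=2.5,interpolation=cv2.INTER_CUBIC))
z=np.load("w10.npz");cal=dict(intrinsics=z["intrinsics"],world_to_cam=z["world_to_cam"])
h=cv2.cvtColor(z["p"],cv2.COLOR_BGR2HSV)
br=(h[...,1]>120)&(h[...,0]>15)&(h[...,0]<32)
print("studs",blobs(box(br,230,100,430,400),cal,.048,True,20))
E
```

```text
lens [(array([315., 210.]), 630.8, -213.3, 110.0, 104.3, -1.3)]
studs [(array([320., 254.]), 635.4, -242.0, 12.2, 12.1, -1.4), (array([320., 192.]), 636.7, -194.8, 11.8, 11.6, 88.3)]
```

View pics/w10.png

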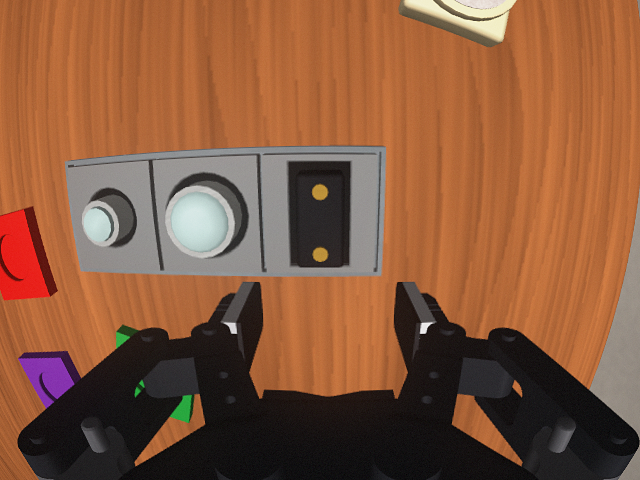

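View pics/t2.png

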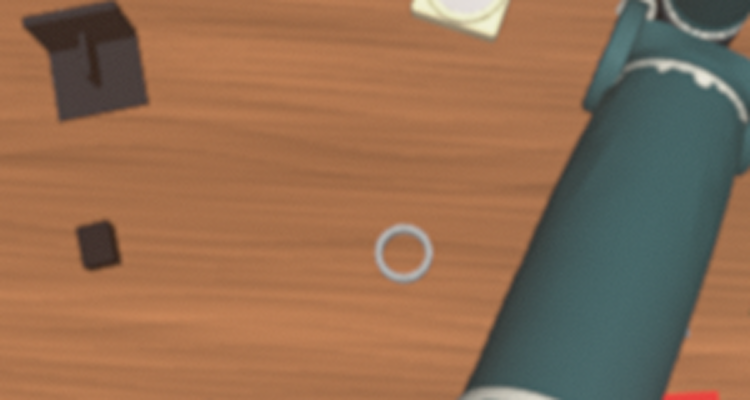

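The wrist view shows the battery in its pocket, with studs at (320,192) and (320,254) and an even gap around it, and both lenses seated. The top crop shows the ring, the short pack, the bookend and the visible part of the dial where they were.

```bash
python3 -c "
from workcell import *
print(finish_job())"
```

```text
the job is handed in; nothing more can be done
None
```

The large lens, the small lens and the studded battery are each set down and released in their own pockets, in the order asked; the look-alikes and bystanders were not moved, and the job is handed in at about 22.5 s.

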